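Line up the bonsai pots by size on the display plank

TASK

Line up the four empty brown pots on the wooden plank in order of size: the smallest on the red mark at one end, the next sizes following along the row, the largest on the blue mark at the other end, each upright and centred on its mark. Set them down gently, never letting one drop, and leave the white scoop and the brush where they lie.

Things in the scene. Friction and masses are not known exactly. Their poses are not given: they have to be found in the camera images.
- pot1: The smallest of four empty round pots, brown glazed with a paler rim and a thin terracotta foot, open on top, standing upright, loose: 30 mm diameter (straight wall 3.5 mm thick), 30 mm high, roughly 30 g. Origin: centre of its underside; z up. Starts on the bench (z = 0) on the robot's side of the plank; the four pots' places are shuffled. Grip it from above across its outside.
- pot2: The second smallest of four empty round pots, brown glazed with a paler rim and a thin terracotta foot, open on top, standing upright, loose: 40 mm diameter (straight wall 3.5 mm thick), 42 mm high, roughly 60 g. Origin: centre of its underside; z up. Starts on the bench (z = 0) on the robot's side of the plank; the four pots' places are shuffled. Grip it from above across its outside.
- pot3: The second largest of four empty round pots, brown glazed with a paler rim and a thin terracotta foot, open on top, standing upright, loose: 50 mm diameter (straight wall 3.5 mm thick), 54 mm high, roughly 100 g. Origin: centre of its underside; z up. Starts on the bench (z = 0) on the robot's side of the plank; the four pots' places are shuffled. Grip it from above across its outside.
- pot4: The largest of four empty round pots, brown glazed with a paler rim and a thin terracotta foot, open on top, standing upright, loose: 60 mm diameter (straight wall 3.5 mm thick), 66 mm high, roughly 150 g. Origin: centre of its underside; z up. Starts on the bench (z = 0) on the robot's side of the plank; the four pots' places are shuffled. Grip it from above across its outside.
- mark_red: Red round mark, a fixed flat disc 64 mm across and 2 mm thick, on the fixed dark wooden plank (370 x 70 mm, 15 mm high). It is one end of the row; the red and the blue end may be exchanged. The four marks stand in one straight row, 88 mm apart, along the plank's middle line; the plank's place and slant change. Origin: centre of the disc's underside, on the plank's top; the surface a pot stands on is 2 mm above it (17 mm above the bench). z up.
- mark_white: White round mark, a fixed flat disc 64 mm across and 2 mm thick, on the fixed dark wooden plank (370 x 70 mm, 15 mm high). It is one of the two middle places of the row; the white and the yellow may be exchanged. The four marks stand in one straight row, 88 mm apart, along the plank's middle line; the plank's place and slant change. Origin: centre of the disc's underside, on the plank's top; the surface a pot stands on is 2 mm above it (17 mm above the bench). z up.
- mark_yellow: Yellow round mark, a fixed flat disc 64 mm across and 2 mm thick, on the fixed dark wooden plank (370 x 70 mm, 15 mm high). It is one of the two middle places of the row; the white and the yellow may be exchanged. The four marks stand in one straight row, 88 mm apart, along the plank's middle line; the plank's place and slant change. Origin: centre of the disc's underside, on the plank's top; the surface a pot stands on is 2 mm above it (17 mm above the bench). z up.
- mark_blue: Blue round mark, a fixed flat disc 64 mm across and 2 mm thick, on the fixed dark wooden plank (370 x 70 mm, 15 mm high). It is one end of the row; the red and the blue end may be exchanged. The four marks stand in one straight row, 88 mm apart, along the plank's middle line; the plank's place and slant change. Origin: centre of the disc's underside, on the plank's top; the surface a pot stands on is 2 mm above it (17 mm above the bench). z up.
- scoop: White plastic soil scoop, loose, lying on the bench beyond one end of the plank: about 160 mm long, 50 mm wide, 28 mm high. Origin: on its underside, 80 mm from the handle's end; x runs from handle to mouth, z up. To be left alone.
- brush: Flat hand brush with wooden handle and tan bristles, loose, lying on the bench beyond the other end of the plank: about 145 mm long, 42 mm wide, 20 mm high. Origin: on its underside, 83 mm from the handle's end; x runs from handle to bristles, z up. To be left alone.
Not all that is in view belongs to the job. What is shaped like the pot3 but turquoise is not meant.

How it is judged:
By the outcome, as a careful person would: the job done as asked, in the order asked, and still so for the second after the job is handed in, with the robot touching nothing.
It also fails if it takes over 112 s, if anything falls off the work surface, if the arm or the gripper's body presses on something with over 40 N, if the wrist force passes 120 N, or if a joint passes its speed limit or range.

ROBOT

A 6-joint arm with a two-finger parallel gripper is mounted at the origin on the work surface. World frame = base frame: x ahead of the robot, y to its left, z up, the work surface at z = 0. Lengths are in m, angles in rad, forces in N, time in s.
With the tool pointing down it reaches from about 0.35 to 0.775 m from the base axis. Payload 7.3 kg.
Tool frame: the origin (TCP) lies midway between the tips of the shut fingers; the grasp point (between the pads) lies 19 mm behind it (robot.grasp_offset is the z of the grasp point in the tool frame, in m); z points along the fingers, y is the direction in which the jaws open and shut (so a half turn about z gives the same grasp; the last joint's range is limited). The gripper opens to 92 mm and grips with 3 to 60 N. Pads are 19 mm wide; open, the fingers measure 130 mm over their backs; the gripper's body (75 mm by 190 mm) begins 47 mm behind the grasp point.
Start: joints at [1.089, 0.342, 1.524, -0, 1.275, -0.146], TCP at [0.173, 0.496, 0.227] pointing down, gripper open.
Joint ranges: [-2.53, 2.53], [-0.77, 2.02], [0.04, 2.7], [-1, 4.14], [0.28, 2.66], [-3.11, 3.11]. Speed limits (rad/s): [2.57, 2.57, 3.14, 3.14, 3.14, 3.14].

INTERFACE

Orientations are given as [roll, pitch, yaw] about the fixed x, y, z axes, in that order (R = Rz(yaw) Ry(pitch) Rx(roll)).
In Python, from cell import observe, imaging, workorder, robot gives the robot as it stands. The module is installed in compiled form; this text tells all that it offers.
- The arm moves only by the tool send_rows, never from a script. Its argument "series" is a list of rows, each a list of 7 numbers: the shift along the tool's x, y, z in m, then the turn, a rotation vector about the tool's x, y, z in rad, then the closure, from 0 (fully open) to 1 (shut). A call has 1 to 5 rows; each row shifts and turns the commanded pose from where the row before left it, along the tool's axes as they then stand; what a row does not reach is not made up. A row lasts 1/12 s, in which the tool goes at most 41.7 mm and 7.16 degrees, less where a joint would pass 70% of its speed; a pose out of reach is approached as far as the arm can. A call is refused whole if a number of a shift passes 0.0417 or a number of a turn 0.125, either way. A call with a gripper value outside its range is refused whole. The fingers move at their own pace and stop on an object; "newtons" is the grip in N (left out, the last holds). Time passes only in rows, so rows that do not move let the fingers close. It gives the time, the measured TCP pose, the force and the opening at its end, in the units of the state.
- observe(): the state, without advancing time (a new reading comes with each control period).
- imaging.read_camera(name): name is "scene" or "top" or "wrist"; returns a dict with "color" (480x640x3 uint8, red, green, blue), "range_z" (480x640 float32, m along the optical axis (not along the pixel's ray), 0 where there is no reading), "vfov" (degrees; the focal length in pixels is half the picture's height over the tangent of half this angle, whatever the lens; pixels are square), "cx", "cy" (the principal point, pixels), "T" (4x4, takes a point from camera to world coordinates). Camera axes: x right, y down, z forward; pixel columns grow to the right and rows downward; lengths in m; the calibration is good to about 2 mm. The wrist camera is an equidistant fisheye: a pixel r from the principal point sees the ray r / f radians off the axis. A picture is of the moment at which its call begins.
- workorder.hand_in(): hands the job in, once; it reports no verdict.
The state is a dict: "time": time; "qpos": joint angles; "qvel": joint speeds; "joint_efforts": joint torques, N m; "tool_pos": TCP position; "tool_rot": TCP orientation; "contact_force": force on the tool from outside, world axes, zero at the start; "torque": the same for the moment, N m; "opening": finger opening in m.
Only numpy, scipy, OpenCV 4.12 (cv2) and the standard library are available. Lean on these libraries where they do the work, as an engineer would, in place of code of your own. Each camera call takes 0.05 s, during which the arm holds its last target.

## Working session

There is one attempt and no reset: what is moved stays moved. The work goes in short steps, Python scripts to look and compute and a tool call to move; the robot and the scene stay as the last step left them, time stands still between calls to the robot, and variables do not carry over. Pictures are saved under pics/ and viewed, and the job is handed in when it is done.

Besides the shell and the picture viewer there is one more tool, called after "Emit:" as name(argument=value, ...) on one line, values as JSON. send_rows: Moves the arm, as the interface text tells. Its arguments: {"type":"object","properties":{"series":{"type":"array","items":{"type":"array","items":{"type":"number"}}},"newtons":{"type":"number"}},"required":["series"]}

```bash
mkdir -p pics
cat > h.py <<'E'
import numpy as np, cv2
from cell import observe, imaging, workorder, robot
def cam(n,save=None):
    d=imaging.read_camera(n)
    if save: cv2.imwrite('pics/'+save,d['color'][:,:,::-1])
    return d
def f(d): return 240/np.tan(np.radians(d['vfov'])/2)
def ray(d,u,v):
    F=f(d); return d['T'][:3,:3]@np.array([(u-d['cx'])/F,(v-d['cy'])/F,1.])
def onplane(d,u,v,z):
    r=ray(d,u,v); o=d['T'][:3,3]; return o+r*(z-o[2])/r[2]
E
python3 - <<'E'
from h import *
print(observe()); 
for n in('top','scene'):
    d=cam(n,n+'0.png'); print(n,d['vfov'],d['cx'],d['cy'],d['T'].round(4))
print([a for a in dir(robot) if a[0]!='_'], robot.grasp_offset)
E
```

```text
{'time': 0.0, 'qpos': array([ 1.08901810e+00,  3.42715360e-01,  1.52504720e+00, -4.97383034e-05,
        1.27537798e+00, -1.46001089e-01]), 'qvel': array([ 3.74713665e-04, -9.25633213e-05,  3.54374629e-05, -6.62769490e-04,
        5.58305781e-04, -1.94277501e-04]), 'joint_efforts': array([ 1.87548071e-04, -4.31235588e+01, -2.44223589e+01,  7.17162900e-02,
        5.60202822e-02, -9.17131229e-05]), 'tool_pos': array([0.17278755, 0.49530934, 0.22603825]), 'tool_rot': array([-3.14005431e+00, -1.78136333e-04,  2.80582989e+00]), 'contact_force': array([ 0.13588513, -0.44931883, -0.03353162]), 'torque': array([-0.03544374,  0.05236987,  0.03631268]), 'opening': 0.09152148705289335}
top 44.77415863863411 307.1134207184463 243.70316001882486 [[-0.0256 -0.9989  0.0396  0.4813]
 [-0.9996  0.0262  0.0144 -0.0165]
 [-0.0154 -0.0392 -0.9991  1.1313]
 [ 0.      0.      0.      1.    ]]
scene 51.75912125893622 321.38417075149454 241.58488724886143 [[ 0.7526  0.4517 -0.4792  1.0265]
 [ 0.6584 -0.5059  0.5573 -0.5703]
 [ 0.0093 -0.7349 -0.6781  0.7623]
 [ 0.      0.      0.      1.    ]]
['IKError', 'grasp_offset'] -0.0188
```

View pics/top0.png

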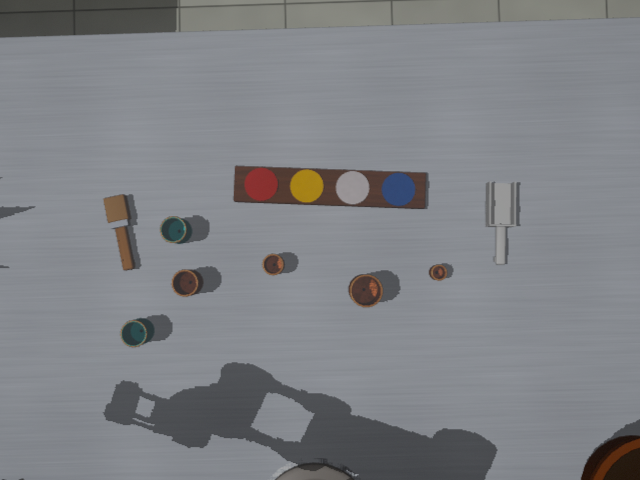

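View pics/scene0.png

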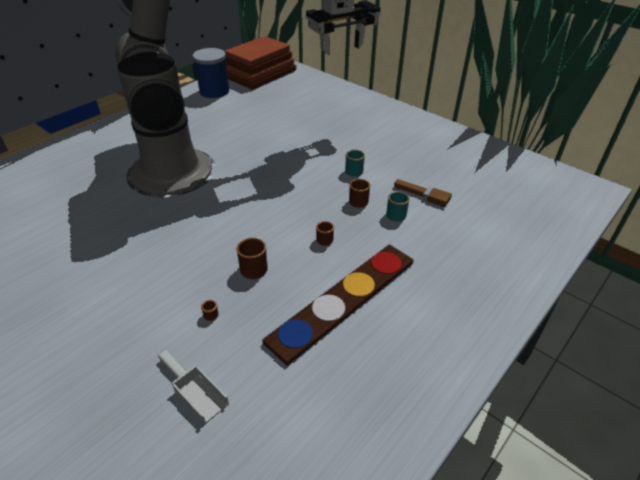

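The top view shows the marks: red (261,184), yellow (307,186), white (352,188) and blue (398,188). The brown pots are pot1 (438,272), pot2 (273,264), pot3 (186,282) and pot4 (366,290). The turquoise ones at (174,230) and (134,333) are not meant. The brush is at (118,230) and the scoop at (502,220). Next I measure them.

```bash
cat > m.py <<'E'
from h import *
def cloud(d):
    F=f(d); v,u=np.mgrid[0:480,0:640]; z=d['range_z'].astype(float)
    P=np.stack([(u-d['cx'])/F*z,(v-d['cy'])/F*z,z],-1)
    return P@d['T'][:3,:3].T+d['T'][:3,3]
H={1:.030,2:.042,3:.054,4:.066}; D={1:.03,2:.04,3:.05,4:.06}
def fitc(xy):
    A=np.c_[2*xy,np.ones(len(xy))]; s=np.linalg.lstsq(A,(xy**2).sum(1),rcond=None)[0]
    return s[:2],np.sqrt(s[2]+s[0]**2+s[1]**2)
def meas_pot(d,W,u,v,h,dia,base=0.,r=30):
    # rim silhouette in depth: points within 8mm of top height
    m=np.zeros((480,640),bool); m[max(0,v-r):v+r,max(0,u-r):u+r]=1
    m&=(W[:,:,2]>base+h-.012)&(W[:,:,2]<base+h+.01)&(d['range_z']>0)
    n,lab=cv2.connectedComponents(m.astype(np.uint8),connectivity=8)
    p=W[m]
    cs=cv2.findContours(m.astype(np.uint8),cv2.RETR_EXTERNAL,cv2.CHAIN_APPROX_NONE)[0]
    c=max(cs,key=len)[:,0,:]
    q=np.array([onplane(d,a,b,base+h)[:2] for a,b in c])
    ctr,rad=fitc(q)
    return ctr,rad,np.median(p[:,2]),len(p)
E
python3 - <<'E'
from m import *
d=cam('top'); W=cloud(d); np.set_printoptions(precision=4,suppress=True)
hsv=cv2.cvtColor(d['color'],cv2.COLOR_RGB2HSV)
for i,(u,v) in {1:(438,272),2:(273,264),3:(186,282),4:(366,290)}.items(): print(i,*meas_pot(d,W,u,v,H[i],D[i]))
print('turq',meas_pot(d,W,174,230,.054,.05),meas_pot(d,W,134,333,.054,.05))
for n,(u,v) in dict(red=(261,184),yellow=(307,186),white=(352,188),blue=(398,188)).items():
    c=d['color'][v,u].astype(int); m=(np.abs(d['color'].astype(int)-c).sum(2)<60).astype(np.uint8)
    _,lab,st,ce=cv2.connectedComponentsWithStats(m); k=lab[v,u]
    P=onplane(d,*ce[k],.017); print(n,ce[k],st[k,4],2*np.sqrt(st[k,4]/np.pi)/f(d)*1.114,P, np.median(W[lab==k][:,2]))
ds=cam('scene');Ws=cloud(ds)
for n,(u,v) in dict(red=(386,262),yellow=(359,284),white=(328,307),blue=(296,334)).items():
    c=ds['color'][v,u].astype(int); m=(np.abs(ds['color'].astype(int)-c).sum(2)<60).astype(np.uint8)
    _,lab,st,ce=cv2.connectedComponentsWithStats(m); k=lab[v,u]
    print(n,ce[k],onplane(ds,*ce[k],.017),np.median(Ws[lab==k],axis=0))
for i,(u,v) in {1:(209,310),2:(325,233),3:(359,193),4:(252,257)}.items():
    m=np.zeros((480,640),bool); m[v-26:v+26,u-24:u+24]=1; m&=np.abs(Ws[:,:,2]-H[i])<.003
    p=Ws[m]; print(i,len(p),fitc(p[:,:2]))
E
python3 - <<'E'
import cv2
a=cv2.imread('pics/top0.png')[160:360,90:460]; cv2.imwrite('pics/crop0.png',cv2.resize(a,None,fx=2.1,fy=2.1,interpolation=2))
E
```

```text
1 [ 0.4653 -0.2469] 0.014944965888292397 0.028270483685870484 123
2 [0.4883 0.0639] 0.019394942161682867 0.04109440647994811 141
3 [0.4582 0.2263] 0.024884531536413686 0.052101988097678964 225
4 [ 0.436  -0.1066] 0.029328533660888605 0.06489773712348945 240
turq (array([0.5576, 0.2464]), np.float64(0.024875897035493616), np.float64(0.05232245525440016), 227) (array([0.3676, 0.3226]), np.float64(0.024947183514203813), np.float64(0.051965470686279325), 244)
red [260.5714 183.8953] 917 0.06532994346782303 [0.643  0.0861 0.017 ] 0.016409028266078263
yellow [306.345  185.5373] 832 0.062228492136888594 [ 0.6373 -0.0019  0.017 ] 0.016588906722925234
white [352.193  187.2182] 834 0.06230324110333973 [ 0.6317 -0.0898  0.017 ] 0.01654108646907726
blue [398.0102 188.9478] 882 0.06407105971015821 [ 0.6259 -0.1773  0.017 ] 0.016575263804347373
red [386.2102 262.0688] [0.6453 0.0857 0.017 ] [0.6456 0.0862 0.0161]
yellow [358.4229 283.5865] [ 0.6392 -0.0026  0.017 ] [ 0.639  -0.0018  0.0164]
white [338.7894 282.0003] [ 0.6065 -0.0258  0.017 ] [ 0.6372 -0.0131 -0.0008]
blue [295.0106 333.0884] [ 0.6278 -0.1782  0.017 ] [ 0.6278 -0.178   0.0164]
1 81 (array([ 0.4663, -0.2471]), np.float64(0.013238949161062863))
2 73 (array([0.4897, 0.0643]), np.float64(0.018005072639658132))
3 64 (array([0.4603, 0.2273]), np.float64(0.023198960004269426))
4 135 (array([ 0.4372, -0.1063]), np.float64(0.027984565820884984))
```

View pics/crop0.png

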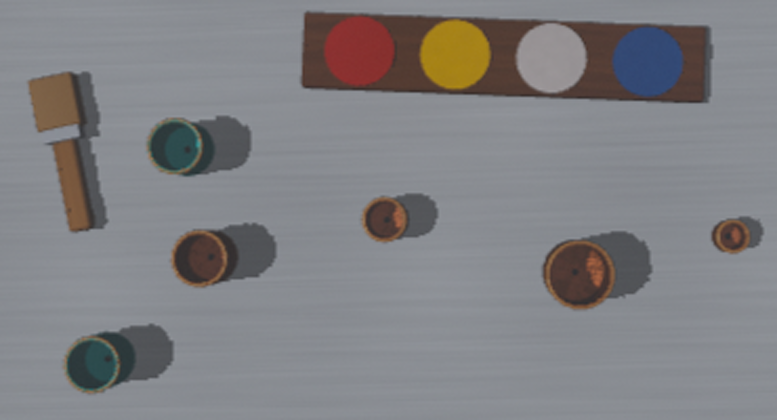

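The enlarged crop confirms pot3 is the brown one at top pixel (186,282). The two turquoise look-alikes at (174,230) and (134,333) are ruled out by colour. Heights, diameters and the 88 mm spacing all check, and the two views agree within about 2 mm. First I turn the tool so the jaws open along world x.

Emit:
send_rows(series=[[0,0,0,0,0,0.1235,0.2],[0,0,0,0,0,0.1235,0.2],[0,0,0,0,0,0.1235,0.2],[0,0,0,0,0,0.1235,0.2],[0,0,0,0,0,0.1235,0.2]], newtons=15)

```text
time: 0.62
tool_pos: [0.1729, 0.4956, 0.2265]
tool_rot: [-3.141, 0.0, 2.182]
contact_force: [0.7, 0.4, 0.8]
opening: 0.0736
```

Emit:
send_rows(series=[[0,0,0,0,0,0.1235,0.2],[0,0,0,0,0,0.1235,0.2],[0,0,0,0,0,0.1235,0.2],[0,0,0,0,0,0.1235,0.2],[0,0,0,0,0,0.1235,0.2]])

```text
time: 1.03
tool_pos: [0.1729, 0.4956, 0.2265]
tool_rot: [-3.141, 0.0, 1.565]
contact_force: [-0.2, 0.2, -0.4]
opening: 0.0734
```

Emit:
send_rows(series=[[0,0,0,0,0,0,0.2],[0,0,0,0,0,0,0.2]])

```text
time: 1.2
tool_pos: [0.173, 0.4956, 0.2266]
tool_rot: [-3.141, 0.0, 1.575]
contact_force: [-0.1, -0.1, -0.5]
opening: 0.0735
```

Emit:
send_rows(series=[[-0.0224,0.0238,0,0,0,0,0.2],[-0.0224,0.0238,0,0,0,0,0.2],[-0.0224,0.0238,0,0,0,0,0.2],[-0.0224,0.0238,0,0,0,0,0.2],[-0.0224,0.0238,0,0,0,0,0.2]])

```text
time: 1.62
tool_pos: [0.2928, 0.3826, 0.2268]
tool_rot: [3.141, -0.0, 1.576]
contact_force: [1.1, -0.2, -0.1]
opening: 0.0736
```

Emit:
send_rows(series=[[-0.0224,0.0238,0,0,0,0,0.2],[-0.0224,0.0238,0,0,0,0,0.2],[-0.0224,0.0238,0,0,0,0,0.2],[-0.0224,0.0238,0,0,0,0,0.2],[-0.0224,0.0238,0,0,0,0,0.2]])

```text
time: 2.03
tool_pos: [0.412, 0.2704, 0.2268]
tool_rot: [3.141, -0.0, 1.575]
contact_force: [0.8, 0.1, 0.7]
opening: 0.0737
```

Emit:
send_rows(series=[[-0.0224,0.0238,0.03,0,0,0,0.2],[-0.0224,0.0238,0.03,0,0,0,0.2],[0,0,0.03,0,0,0,0.2],[0,0,0.03,0,0,0,0.2],[0,0,0,0,0,0,0.2]])

```text
time: 2.45
tool_pos: [0.4526, 0.2278, 0.1053]
tool_rot: [-3.132, 0.003, 1.573]
contact_force: [-1.3, 0.3, -0.2]
opening: 0.0732
```

Emit:
send_rows(series=[[0,0,0,0,0,0,0.2],[0,0,0,0,0,0,0.2]])

```text
time: 2.62
tool_pos: [0.4565, 0.2302, 0.1119]
tool_rot: [3.14, -0.001, 1.573]
contact_force: [0.1, -0.3, -0.9]
opening: 0.0736
```

Run:
```python
from h import *
d=cam('wrist','w1.png'); print(d['vfov'],d['cx'],d['cy'],d['T'].round(4)); o=observe();print(o['tool_pos'],o['tool_rot'])
```

```text
65.70646984690485 315.09540265896425 239.28697304218406 [[ 1.      0.0013  0.0022  0.4564]
 [ 0.0018 -0.9678 -0.2519  0.2983]
 [ 0.0018  0.2519 -0.9678  0.2705]
 [ 0.      0.      0.      1.    ]]
[0.45677149 0.23039406 0.11238242] [ 3.13825550e+00 -1.19287695e-03  1.57272029e+00]
```

View pics/w1.png

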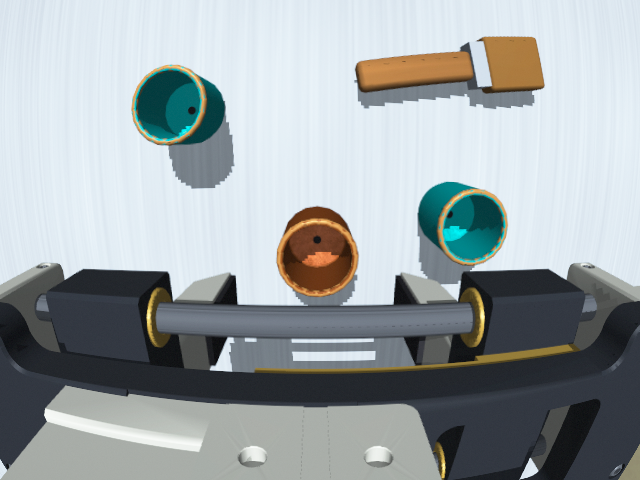

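The wrist view shows brown pot3, rim centre about (317,257), between the jaws, with the turquoise pots clear at (175,105) and (470,227). I cross-check its position with this camera.

```bash
cat >> m.py <<'E'
def wray(d,u,v):
    F=f(d); x,y=u-d['cx'],v-d['cy']; r=np.hypot(x,y); th=r/F
    s=np.sin(th)/max(r,1e-9); return d['T'][:3,:3]@np.array([x*s,y*s,np.cos(th)])
def wplane(d,u,v,z):
    r=wray(d,u,v);o=d['T'][:3,3]; return o+r*(z-o[2])/r[2]
def wrim(d,u,v,h,R):
    """pale rim: fit circle on plane z=h to rim-coloured pixels near (u,v)"""
    hsv=cv2.cvtColor(d['color'],cv2.COLOR_RGB2HSV)
    m=(hsv[...,2]>150)&(hsv[...,1]>110)&(hsv[...,0]>8)&(hsv[...,0]<22)
    vv,uu=np.nonzero(m); P=np.array([wplane(d,a,b,h)[:2] for a,b in zip(uu,vv)])
    c=wplane(d,u,v,h)[:2]
    for _ in range(6):
        rr=np.linalg.norm(P-c,axis=1); k=np.abs(rr-(R-.0018))<.004
        c,r=fitc(P[k])
    return c,r,k.sum()
E
python3 - <<'E'
from m import *
d=cam('wrist'); print(wrim(d,317,257,.054,.025))
print(wplane(d,317,257,.054), observe()['tool_pos'])
E
```

```text
(array([0.45788859, 0.23000126]), np.float64(0.02336378101476344), np.int64(1189))
[0.45839749 0.2308771  0.054     ] [0.45679314 0.23040585 0.11248144]
```

Emit:
send_rows(series=[[-0.002,0.002,0.02,0,0,0,0.2],[0,0,0.025,0,0,0,0.2],[0,0,0.025,0,0,0,0.2],[0,0,0.015,0,0,0,0.2],[0,0,0.01,0,0,0,0.2]])

```text
time: 3.13
tool_pos: [0.4578, 0.228, 0.0153]
tool_rot: [3.141, -0.0, 1.572]
contact_force: [0.6, -0.9, 1.4]
opening: 0.0733
```

Emit:
send_rows(series=[[0,0,0,0,0,0,0.3],[0,0,0,0,0,0,0.5],[0,0,0,0,0,0,0.6],[0,0,0,0,0,0,0.6],[0,0,0,0,0,0,0.6]], newtons=15)

```text
time: 3.55
tool_pos: [0.4585, 0.228, 0.0167]
tool_rot: [3.139, -0.001, 1.571]
contact_force: [-1.1, -0.1, 5.2]
opening: 0.0494
```

Emit:
send_rows(series=[[0,0,-0.01,0,0,0,0.6],[0,0,-0.02,0,0,0,0.6],[0,0,-0.025,0,0,0,0.6],[0,0,-0.025,0,0,0,0.6],[0,0,-0.02,0,0,0,0.6]])

```text
time: 3.97
tool_pos: [0.458, 0.2277, 0.118]
tool_rot: [3.14, -0.001, 1.571]
contact_force: [0.1, 0.8, -0.7]
opening: 0.0495
```

Emit:
send_rows(series=[[0,0,0,0,0,0,0.6],[0,0,0,0,0,0,0.6]])

```text
time: 4.13
tool_pos: [0.4582, 0.2278, 0.1169]
tool_rot: [3.139, -0.001, 1.571]
contact_force: [-0.0, -0.5, -1.8]
opening: 0.0496
```

Run:
```python
from m import *
o=observe();z=o['tool_pos'][2];print(o['tool_pos'],o['opening'],o['contact_force'])
d=cam('wrist','w2.png'); 
print(wrim(d,317,257,z-.017+.054,.025))
d=cam('top','t2.png')
```

```text
[0.45824765 0.22781238 0.11685156] 0.049590042998758965 [-0.03511451 -0.54254494 -1.84819105]
(array([0.45843624, 0.2297864 ]), np.float64(0.023343752518495877), np.int64(1540))
```

View pics/w2.png

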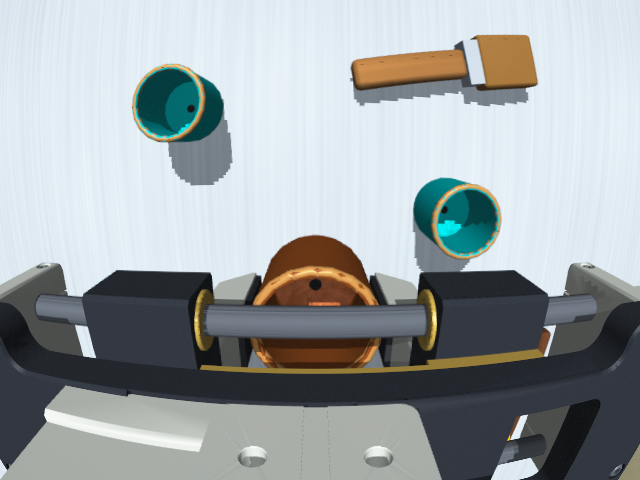

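Pot3 is held, its rim centred between the fingers. I carry it to hover over the white mark.

Emit:
send_rows(series=[[-0.02,0.011,0,0,0,0,0.6],[-0.0265,0.01455,0,0,0,0,0.6],[-0.0265,0.01455,0,0,0,0,0.6],[-0.0265,0.01455,0,0,0,0,0.6],[-0.0265,0.01455,0,0,0,0,0.6]])

```text
time: 4.65
tool_pos: [0.5264, 0.1004, 0.1138]
tool_rot: [-3.138, 0.0, 1.571]
contact_force: [0.6, 1.1, -1.3]
opening: 0.0492
```

Emit:
send_rows(series=[[-0.0265,0.01455,0,0,0,0,0.6],[-0.0265,0.01455,0,0,0,0,0.6],[-0.0265,0.01455,0,0,0,0,0.6],[-0.0265,0.01455,0,0,0,0,0.6],[-0.0265,0.01455,0,0,0,0,0.6]])

```text
time: 5.07
tool_pos: [0.5992, -0.0322, 0.1135]
tool_rot: [-3.138, -0.001, 1.571]
contact_force: [1.1, 1.0, -0.2]
opening: 0.0496
```

Emit:
send_rows(series=[[-0.0265,0.01455,0,0,0,0,0.6],[-0.0265,0.01455,0,0,0,0,0.6],[-0.007,0.0035,0,0,0,0,0.6],[0,0,0,0,0,0,0.6],[0,0,0,0,0,0,0.6]])

```text
time: 5.48
tool_pos: [0.6311, -0.0904, 0.1137]
tool_rot: [-3.138, -0.001, 1.57]
contact_force: [-1.3, 0.2, -0.6]
opening: 0.0494
```

```bash
cat >> m.py <<'E'
def wmark(d,name,near,cond):
    hsv=cv2.cvtColor(d['color'],cv2.COLOR_RGB2HSV).astype(int)
    m=cond(hsv[...,0],hsv[...,1],hsv[...,2]).astype(np.uint8)
    n,lab,st,ce=cv2.connectedComponentsWithStats(m); 
    for k in np.argsort(-st[1:,4])[:2]+1:
        if st[k,4]<300: continue
        c=cv2.findContours((lab==k).astype(np.uint8),cv2.RETR_EXTERNAL,cv2.CHAIN_APPROX_NONE)[0][0][:,0,:]
        P=np.array([wplane(d,a,b,.017)[:2] for a,b in c]); print(name,ce[k].round(1),st[k,4],*fitc(P))
RED=lambda h,s,v:((h<6)|(h>174))&(s>140)&(v>90)
YEL=lambda h,s,v:(h>20)&(h<32)&(s>140)&(v>90)
BLU=lambda h,s,v:(h>100)&(h<125)&(s>120)&(v>50)
WHI=lambda h,s,v:(s<25)&(v>150)
E
python3 - <<'E'
from m import *
o=observe();z=o['tool_pos'][2];print(o['tool_pos'],o['tool_rot'],o['opening'],o['contact_force'])
d=cam('wrist','w3.png'); 
print(wrim(d,317,300,z-.017+.054,.025))
for n,c in dict(red=RED,yel=YEL,blu=BLU).items(): wmark(d,n,None,c)
E
```

```text
[ 0.63113608 -0.09041876  0.11370066] [-3.13839993e+00 -1.40912442e-03  1.56997247e+00] 0.04942441667673061 [-1.26921449  0.15841091 -0.55100391]
(array([ 0.63157388, -0.08842547]), np.float64(0.023322367282272324), np.int64(1543))
red [332.9  14.7] 2533 [0.64362057 0.075454  ] 0.022771447648133915
yel [324.5 113.5] 6876 [ 6.37685471e-01 -4.46503368e-04] 0.031870543548887714
yel [395.6 364.6] 2089 [ 0.68442815 -0.12977974] 0.11116856747661329
```

View pics/w3.png

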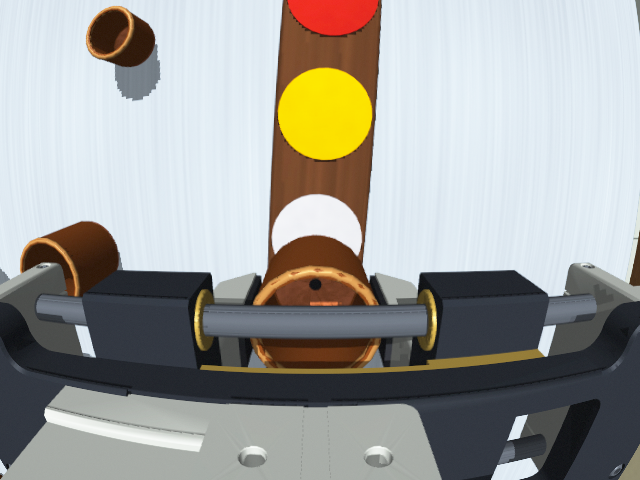

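In the wrist frame, pot3 is at (0.6316,-0.0884). The white mark derived from yellow is at (0.632,-0.0882), so pot3 is centred. I lower it.

Emit:
send_rows(series=[[0,0,0.02,0,0,0,0.6],[0,0,0.025,0,0,0,0.6],[0,0,0.02,0,0,0,0.6],[0,0,0.01,0,0,0,0.6],[0,0,0,0,0,0,0.6]])

```text
time: 5.95
tool_pos: [0.6301, -0.089, 0.0378]
tool_rot: [-3.136, -0.002, 1.572]
contact_force: [-0.0, -0.4, -1.3]
opening: 0.0491
```

Emit:
send_rows(series=[[0,0,0,0,0,0,0.6],[0,0,0,0,0,0,0.6]])

```text
time: 6.12
tool_pos: [0.633, -0.0905, 0.0418]
tool_rot: [3.139, 0.0, 1.572]
contact_force: [0.2, -0.5, -0.4]
opening: 0.0498
```

Emit:
send_rows(series=[[0,0,0,0,0,0,0.6],[0,0,0,0,0,0,0.6]])

```text
time: 6.28
tool_pos: [0.633, -0.0909, 0.0417]
tool_rot: [3.139, 0.001, 1.571]
contact_force: [0.2, 0.3, 0.3]
opening: 0.0494
```

Emit:
send_rows(series=[[0,0,0,0,0,0,0.6],[0,0,0,0,0,0,0.6]])

```text
time: 6.45
tool_pos: [0.6325, -0.091, 0.0409]
tool_rot: [3.141, 0.0, 1.571]
contact_force: [-0.4, 0.5, -0.1]
opening: 0.0492
```

Run:
```python
from m import *
o=observe();z=o['tool_pos'][2];print(o['tool_pos'],o['tool_rot'],o['contact_force'])
d=cam('wrist','w4.png'); 
print(wrim(d,317,300,z-.017+.054,.025))
for n,c in dict(red=RED,yel=YEL,blu=BLU).items(): wmark(d,n,None,c)
print(observe()['tool_pos'])
```

```text
[ 0.63246852 -0.09098983  0.04094873] [3.14070357e+00 1.54530578e-04 1.57067852e+00] [-0.42006062  0.50759165 -0.12004945]
(array([ 0.63277088, -0.08888015]), np.float64(0.02329760929474867), np.int64(1542))
yel [325.  100.9] 13207 [ 6.37767417e-01 -6.30409023e-04] 0.03190766199690995
yel [395.1 364.7] 2103 [ 0.67135238 -0.10205579] 0.07827583013221592
[ 0.63241421 -0.09096173  0.04077474]
```

Emit:
send_rows(series=[[0,0,0.002,0,0,0,0.6],[0,0,0.002,0,0,0,0.6],[0,0,0.001,0,0,0,0.6],[0,0,0,0,0,0,0.6],[0,0,0,0,0,0,0.6]])

```text
time: 6.92
tool_pos: [0.6321, -0.0909, 0.0351]
tool_rot: [-3.141, -0.0, 1.571]
contact_force: [0.1, 1.0, -0.5]
opening: 0.0494
```

Emit:
send_rows(series=[[0,0,0.001,0,0,0,0.6],[0,0,0,0,0,0,0.6]])

```text
time: 7.08
tool_pos: [0.6322, -0.0909, 0.0342]
tool_rot: [-3.141, -0.0, 1.571]
contact_force: [0.0, -0.4, -1.1]
opening: 0.0494
```

Emit:
send_rows(series=[[0,0,0.001,0,0,0,0.6],[0,0,0,0,0,0,0.6]])

```text
time: 7.25
tool_pos: [0.6324, -0.0909, 0.0338]
tool_rot: [3.141, 0.0, 1.571]
contact_force: [-0.0, 0.6, 2.8]
opening: 0.0494
```

Emit:
send_rows(series=[[0,0,0.0005,0,0,0,0.6],[0,0,0,0,0,0,0.6]])

```text
time: 7.42
tool_pos: [0.6324, -0.0909, 0.0337]
tool_rot: [3.141, 0.0, 1.571]
contact_force: [-3.4, 0.5, 4.9]
opening: 0.0494
```

Contact force has risen and z is stalled at 0.0337, so the pot is standing on the mark. I open the jaws.

Emit:
send_rows(series=[[0,0,0,0,0,0,0.4],[0,0,0,0,0,0,0.3],[0,0,0,0,0,0,0.25],[0,0,0,0,0,0,0.25],[0,0,0,0,0,0,0.25]])

```text
time: 7.83
tool_pos: [0.6322, -0.0909, 0.0327]
tool_rot: [-3.141, -0.0, 1.571]
contact_force: [-0.1, 0.8, 0.2]
opening: 0.0687
```

Emit:
send_rows(series=[[0,0,-0.01,0,0,0,0.25],[0,0,-0.02,0,0,0,0.25],[0,0,-0.03,0,0,0,0.1],[0,0,-0.03,0,0,0,0],[0,0,-0.01,0,0,0,0]])

```text
time: 8.25
tool_pos: [0.6344, -0.0914, 0.1384]
tool_rot: [3.134, 0.002, 1.571]
contact_force: [1.6, -0.1, 1.3]
opening: 0.0844
```

Run:
```python
from m import *
o=observe();z=o['tool_pos'][2];print(o['tool_pos'],o['tool_rot'],o['contact_force'],o['opening'])
d=cam('wrist','w5.png'); 
print(wrim(d,317,257,.017+.054,.025))
for n,c in dict(red=RED,yel=YEL,blu=BLU).items(): wmark(d,n,None,c)
```

```text
[ 0.63440704 -0.09138447  0.13844906] [3.13398024e+00 1.92197923e-03 1.57081600e+00] [ 1.62139915 -0.08775817  1.32004433] 0.08438713006511399
(array([ 0.63250235, -0.08924954]), np.float64(0.023474578056927983), np.int64(1118))
red [325.5  18.1] 2995 [0.64361687 0.07857517] 0.02561206560635478
yel [317.9 114.6] 5773 [ 6.37747795e-01 -6.23265743e-04] 0.031923879500532736
yel [445.7 362.1] 1592 [ 0.75428925 -0.03606342] 0.2035682005470532
blu [304.6 348. ] 1245 [ 0.62633578 -0.19059877] 0.020971365089184686
blu [303.9 301.5] 350 [ 0.62640676 -0.15563407] 0.013432876848064563
```

View pics/w5.png

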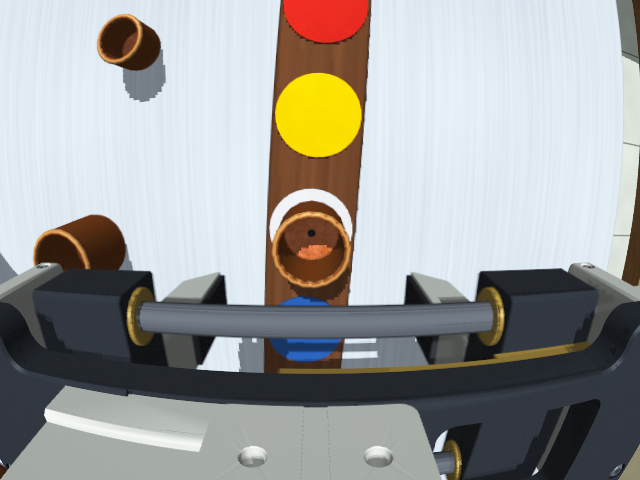

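Pot3 stands upright on white, with wrist-frame centre (0.6325,-0.0892) against the mark at about (0.632,-0.0884). Next is pot4.

Emit:
send_rows(series=[[-0.002,-0.02,0,0,0,0,0],[-0.002,-0.03,0,0,0,0,0],[-0.002,-0.03,0,0,0,0,0],[-0.002,-0.03,0,0,0,0,0],[-0.002,-0.03,0,0,0,0,0]])

```text
time: 8.72
tool_pos: [0.4901, -0.1005, 0.1318]
tool_rot: [-3.14, -0.001, 1.571]
contact_force: [-0.4, 0.3, -0.2]
opening: 0.0918
```

Emit:
send_rows(series=[[-0.002,-0.03,0,0,0,0,0],[-0.002,-0.024,0,0,0,0,0],[0,0,0,0,0,0,0],[0,0,0,0,0,0,0],[0,0,0,0,0,0,0]])

```text
time: 9.13
tool_pos: [0.439, -0.1051, 0.1328]
tool_rot: [3.141, 0.0, 1.57]
contact_force: [0.0, 0.1, 0.5]
opening: 0.0921
```

Run:
```python
from m import *
o=observe();z=o['tool_pos'][2];print(o['tool_pos'],o['tool_rot'],o['contact_force'],o['opening'])
d=cam('wrist','w6.png'); 
print(wrim(d,317,257,.066,.03)); print(observe()['tool_pos'])
```

```text
[ 0.43896205 -0.10505674  0.1327874 ] [3.14074910e+00 1.11107333e-04 1.57045785e+00] [0.00271782 0.11848672 0.46055367] 0.09207848494486733
(array([ 0.43579928, -0.10457762]), np.float64(0.02836731691412867), np.int64(1234))
[ 0.4392076  -0.1050163   0.13273795]
```

View pics/w6.png

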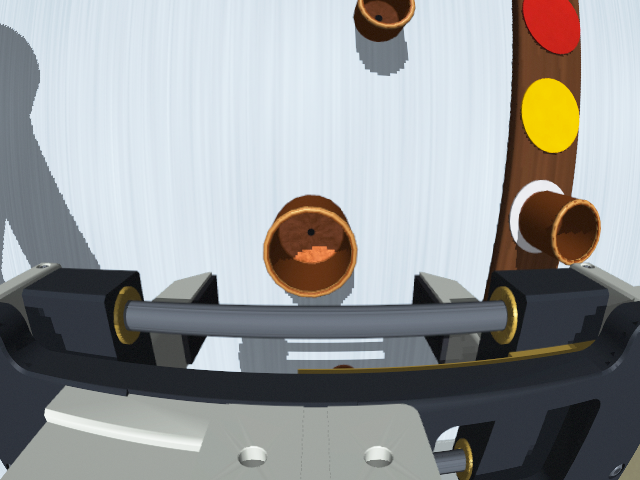

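The wrist view shows pot4 (rim centre about (311,250)) between the jaws.

Emit:
send_rows(series=[[-0.001,-0.003,0.02,0,0,0,0],[0,0,0.03,0,0,0,0],[0,0,0.03,0,0,0,0],[0,0,0.02,0,0,0,0],[0,0,0.0067,0,0,0,0]])

```text
time: 9.6
tool_pos: [0.4344, -0.1051, 0.0232]
tool_rot: [-3.137, -0.002, 1.571]
contact_force: [-0.5, 1.4, 0.1]
opening: 0.0921
```

Emit:
send_rows(series=[[0,0,0,0,0,0,0.1],[0,0,0,0,0,0,0.3],[0,0,0,0,0,0,0.5],[0,0,0,0,0,0,0.5],[0,0,0,0,0,0,0.5]])

```text
time: 10.02
tool_pos: [0.436, -0.1061, 0.0272]
tool_rot: [3.139, 0.001, 1.571]
contact_force: [-0.1, 0.2, 0.7]
opening: 0.0628
```

Emit:
send_rows(series=[[0,0,0,0,0,0,0.5]])

```text
time: 10.1
tool_pos: [0.4359, -0.1061, 0.0271]
tool_rot: [3.14, 0.001, 1.571]
contact_force: [0.3, 0.0, 4.8]
opening: 0.0596
```

Emit:
send_rows(series=[[0,0,0,0,0,0,0.5],[0,0,0,0,0,0,0.5],[0,0,0,0,0,0,0.5]], newtons=18)

```text
time: 10.35
tool_pos: [0.4359, -0.1061, 0.027]
tool_rot: [3.14, 0.001, 1.571]
contact_force: [-0.8, 1.0, 6.2]
opening: 0.0598
```

Emit:
send_rows(series=[[0,0,-0.01,0,0,0,0.5],[0,0,-0.02,0,0,0,0.5],[0,0,-0.03,0,0,0,0.5],[0,0,-0.03,0,0,0,0.5],[0,0,-0.015,0,0,0,0.5]])

```text
time: 10.77
tool_pos: [0.4362, -0.1063, 0.1342]
tool_rot: [3.138, 0.002, 1.571]
contact_force: [-0.2, 1.1, -1.2]
opening: 0.0593
```

Emit:
send_rows(series=[[0,0,0,0,0,0,0.5],[0,0,0,0,0,0,0.5],[0,0,0,0,0,0,0.5]])

```text
time: 11.02
tool_pos: [0.4345, -0.1055, 0.1302]
tool_rot: [-3.14, -0.001, 1.571]
contact_force: [-0.4, -0.1, -1.2]
opening: 0.0593
```

Run:
```python
from m import *
o=observe();z=o['tool_pos'][2];print(o['tool_pos'],o['tool_rot'],o['contact_force'],o['opening'])
d=cam('wrist','w7.png'); 
print(wrim(d,315,300,z-.0265+.066,.03)); print(observe()['tool_pos'])
```

```text
[ 0.43445177 -0.10554861  0.13016012] [-3.13995391e+00 -8.00404432e-04  1.57077443e+00] [-0.43891748 -0.12133446 -1.17600986] 0.05931417746472827
(array([ 0.43479339, -0.10367925]), np.float64(0.02821193930634556), np.int64(1875))
[ 0.43429721 -0.1054798   0.12986718]
```

View pics/w7.png

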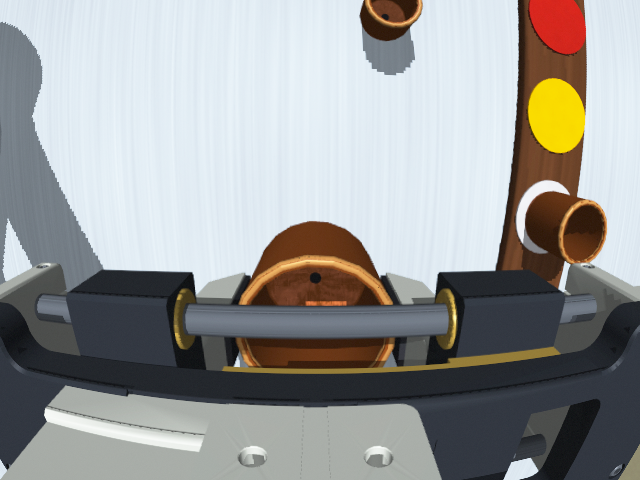

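Emit:
send_rows(series=[[-0.005,0.0125,0,0,0,0,0.5],[-0.0095,0.025,0,0,0,0,0.5],[-0.0095,0.025,0,0,0,0,0.5],[-0.0095,0.025,0,0,0,0,0.5],[-0.0095,0.025,0,0,0,0,0.5]])

```text
time: 11.48
tool_pos: [0.548, -0.149, 0.1293]
tool_rot: [-3.139, -0.001, 1.571]
contact_force: [0.3, -0.2, -2.2]
opening: 0.0594
```

Emit:
send_rows(series=[[-0.0095,0.025,0,0,0,0,0.5],[-0.0095,0.025,0,0,0,0,0.5],[-0.0095,0.025,0,0,0,0,0.5],[-0.001,0.004,0,0,0,0,0.5],[0,0,0,0,0,0,0.5]])

```text
time: 11.9
tool_pos: [0.6268, -0.1785, 0.1284]
tool_rot: [-3.139, -0.001, 1.571]
contact_force: [-0.8, 0.6, -2.3]
opening: 0.0593
```

Emit:
send_rows(series=[[0,0,0,0,0,0,0.5],[0,0,0,0,0,0,0.5],[0,0,0,0,0,0,0.5]])

```text
time: 12.15
tool_pos: [0.6258, -0.1779, 0.131]
tool_rot: [-3.14, -0.001, 1.571]
contact_force: [-0.1, 0.8, -1.7]
opening: 0.0595
```

Down from 0.131 to about 0.050, then settle and look.

Emit:
send_rows(series=[[0,0,0.015,0,0,0,0.5],[0,0,0.025,0,0,0,0.5],[0,0,0.025,0,0,0,0.5],[0,0,0.01,0,0,0,0.5],[0,0,0.005,0,0,0,0.5]])

```text
time: 12.57
tool_pos: [0.6252, -0.1777, 0.0495]
tool_rot: [-3.138, -0.002, 1.571]
contact_force: [-0.4, 0.5, -1.5]
opening: 0.0596
```

Emit:
send_rows(series=[[0,0,0,0,0,0,0.5],[0,0,0,0,0,0,0.5],[0,0,0,0,0,0,0.5],[0,0,0,0,0,0,0.5],[0,0,0,0,0,0,0.5]])

```text
time: 12.98
tool_pos: [0.6273, -0.1786, 0.0523]
tool_rot: [3.14, 0.001, 1.571]
contact_force: [-1.3, 0.6, -1.3]
opening: 0.0595
```

Run:
```python
from m import *
o=observe();z=o['tool_pos'][2];print(o['tool_pos'],o['tool_rot'],o['contact_force'],o['opening'])
d=cam('wrist','w8.png'); 
print(wrim(d,315,300,z-.027+.066,.03)); print(observe()['tool_pos'])
for n,c in dict(red=RED,yel=YEL,blu=BLU).items(): wmark(d,n,None,c)
```

```text
[ 0.62727876 -0.17859122  0.05228019] [3.13982930e+00 6.48802545e-04 1.57079899e+00] [-1.34408218  0.64871281 -1.26865214] 0.05953704192356357
(array([ 0.62751666, -0.17672524]), np.float64(0.028180138129383168), np.int64(1867))
[ 0.62714839 -0.17849619  0.05204418]
yel [414.3 363.7] 2023 [ 0.68292718 -0.19560657] 0.08263692479022199
blu [307.5 225.8] 1341 [ 0.6265244 -0.1766697] 0.030161951633297903
```

View pics/w8.png

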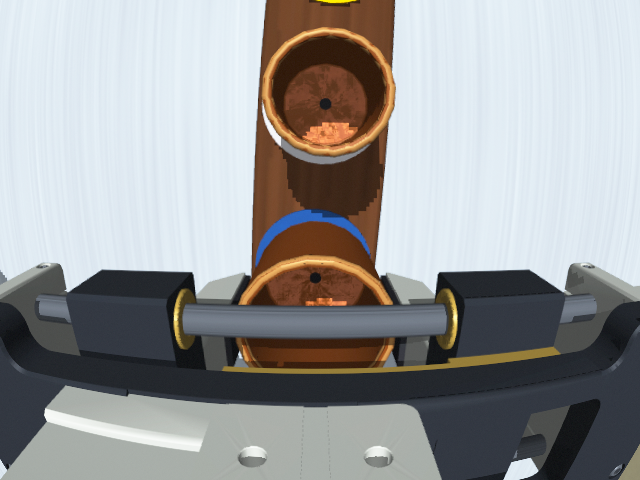

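Emit:
send_rows(series=[[0,-0.0005,0.002,0,0,0,0.5],[0,0,0.002,0,0,0,0.5],[0,0,0.001,0,0,0,0.5],[0,0,0,0,0,0,0.5],[0,0,0,0,0,0,0.5]])

```text
time: 13.45
tool_pos: [0.6262, -0.1783, 0.0459]
tool_rot: [-3.141, -0.0, 1.571]
contact_force: [-0.2, 0.3, -1.6]
opening: 0.0596
```

Emit:
send_rows(series=[[0,0,0.001,0,0,0,0.5],[0,0,0,0,0,0,0.5],[0,0,0,0,0,0,0.5]])

```text
time: 13.7
tool_pos: [0.6262, -0.1783, 0.0451]
tool_rot: [-3.141, -0.0, 1.571]
contact_force: [0.1, -0.4, -1.4]
opening: 0.0593
```

Emit:
send_rows(series=[[0,0,0.0007,0,0,0,0.5],[0,0,0,0,0,0,0.5],[0,0,0,0,0,0,0.5]])

```text
time: 13.95
tool_pos: [0.6262, -0.1784, 0.0444]
tool_rot: [-3.142, -0.0, 1.571]
contact_force: [-0.6, 0.1, -1.4]
opening: 0.0594
```

Emit:
send_rows(series=[[0,0,0.0006,0,0,0,0.5],[0,0,0,0,0,0,0.5],[0,0,0,0,0,0,0.5]])

```text
time: 14.2
tool_pos: [0.6263, -0.1784, 0.0441]
tool_rot: [3.141, 0.0, 1.571]
contact_force: [-0.3, -0.1, 2.4]
opening: 0.0595
```

Emit:
send_rows(series=[[0,0,0.0005,0,0,0,0.5],[0,0,0,0,0,0,0.5]])

```text
time: 14.37
tool_pos: [0.6263, -0.1784, 0.0441]
tool_rot: [3.141, 0.0, 1.571]
contact_force: [-1.3, 1.1, 5.6]
opening: 0.0593
```

Contact is made and z has stalled at 0.0441. I release and rise.

Emit:
send_rows(series=[[0,0,0,0,0,0,0.3],[0,0,0,0,0,0,0.15],[0,0,0,0,0,0,0.1],[0,0,0,0,0,0,0.1],[0,0,0,0,0,0,0.1]])

```text
time: 14.78
tool_pos: [0.6262, -0.1784, 0.0431]
tool_rot: [-3.141, -0.0, 1.571]
contact_force: [-1.1, -0.6, 0.7]
opening: 0.0817
```

Emit:
send_rows(series=[[0,0,-0.01,0,0,0,0.1],[0,0,-0.02,0,0,0,0.1],[0,0,-0.03,0,0,0,0.1],[0,0,-0.03,0,0,0,0.1],[0,0,-0.01,0,0,0,0.1]])

```text
time: 15.2
tool_pos: [0.6283, -0.1792, 0.1491]
tool_rot: [3.134, 0.003, 1.571]
contact_force: [0.7, -0.3, 0.3]
opening: 0.0827
```

Run:
```python
from m import *
o=observe();z=o['tool_pos'][2];print(o['tool_pos'],o['tool_rot'],o['contact_force'],o['opening'])
d=cam('wrist','w9.png'); 
print(wrim(d,315,257,.083,.03))
for n,c in dict(red=RED,yel=YEL,blu=BLU).items(): wmark(d,n,None,c)
```

```text
[ 0.62830593 -0.17915713  0.14909625] [3.13411202e+00 2.98951405e-03 1.57084995e+00] [ 0.69272588 -0.28064087  0.32514552] 0.0826984815019157
(array([ 0.62643299, -0.17703428]), np.float64(0.02840124854908874), np.int64(1389))
yel [325.6  19.9] 3190 [ 0.63782064 -0.00785318] 0.026894519863226787
yel [532.4 353.2] 621 [ 0.86197217 -0.29881616] 0.036728087623367635
blu [311.4 198.2] 429 [ 0.62638709 -0.17696792] 0.03082210139161887
```

View pics/w9.png

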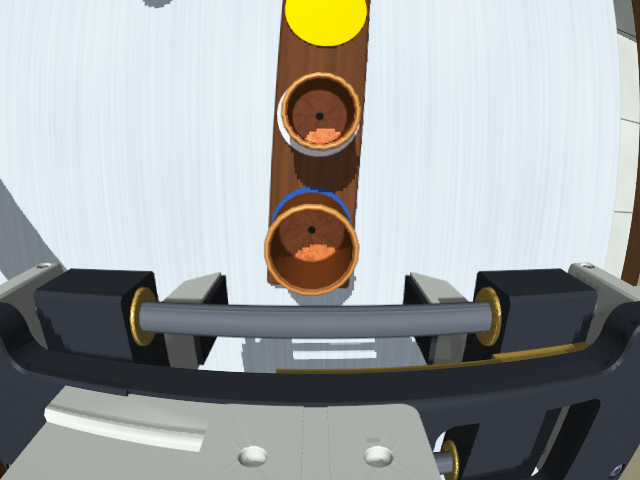

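Pot4 is centred on blue: the pot at (0.6264,-0.1770), the mark fitted at (0.6264,-0.1770). Next is pot1.

Emit:
send_rows(series=[[-0.006,-0.015,0,0,0,0,0.3],[-0.01,-0.024,0,0,0,0,0.3],[-0.01,-0.024,0,0,0,0,0.3],[-0.01,-0.024,0,0,0,0,0.3],[-0.01,-0.024,0,0,0,0,0.3]])

```text
time: 15.67
tool_pos: [0.5135, -0.2242, 0.1422]
tool_rot: [-3.14, -0.001, 1.571]
contact_force: [-0.4, -0.7, 0.1]
opening: 0.0645
```

Emit:
send_rows(series=[[-0.01,-0.024,0,0,0,0,0.3],[-0.01,-0.024,0.01,0,0,0,0.3],[-0.002,-0.0035,0.03,0,0,0,0.3],[0,0,0.025,0,0,0,0.3],[0,0,0,0,0,0,0.3]])

```text
time: 16.08
tool_pos: [0.4603, -0.2446, 0.0738]
tool_rot: [-3.134, -0.006, 1.57]
contact_force: [-0.7, 0.6, -0.9]
opening: 0.0642
```

Emit:
send_rows(series=[[0,0,0,0,0,0,0.3],[0,0,0,0,0,0,0.3],[0,0,0,0,0,0,0.3]])

```text
time: 16.33
tool_pos: [0.4648, -0.2467, 0.0796]
tool_rot: [3.14, 0.001, 1.571]
contact_force: [-0.1, 0.6, 0.5]
opening: 0.0645
```

Run:
```python
from m import *
o=observe();z=o['tool_pos'][2];print(o['tool_pos'],o['tool_rot'],o['contact_force'],o['opening'])
d=cam('wrist','w10.png'); 
print(wrim(d,315,270,.03,.015)); print(observe()['tool_pos'])
```

```text
[ 0.46475942 -0.24670211  0.07960048] [3.13963880e+00 1.29259737e-03 1.57134440e+00] [-0.10932336  0.6033996   0.5022906 ] 0.06446850073151461
(array([ 0.4651137 , -0.24541508]), np.float64(0.013541992561912965), np.int64(731))
[ 0.46474837 -0.24668279  0.07963437]
```

View pics/w10.png

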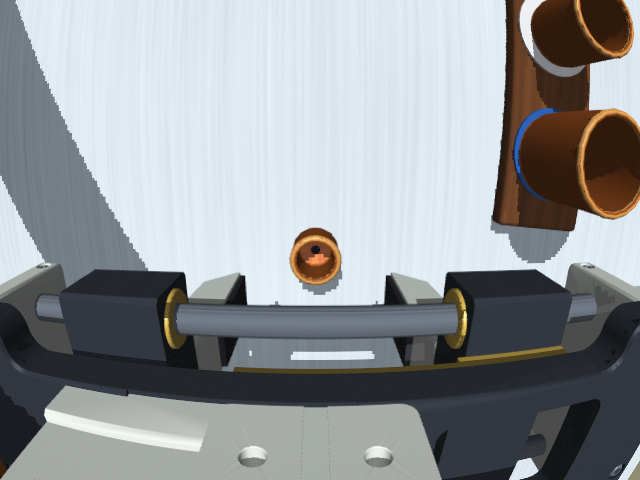

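Wrist view: pot1's rim is at about (316,256), between the jaws, with TCP-to-pot offset (0.0003, 0.0013). I descend carefully because the pot is low.

Emit:
send_rows(series=[[0,0,0.02,0,0,0,0.3],[0,0,0.02,0,0,0,0.3],[0,0,0.015,0,0,0,0.3],[0,0,0.01,0,0,0,0.3],[0,0,0.003,0,0,0,0.3]])

```text
time: 16.8
tool_pos: [0.4636, -0.246, 0.0096]
tool_rot: [-3.141, -0.001, 1.571]
contact_force: [0.1, 0.9, 0.4]
opening: 0.0644
```

Emit:
send_rows(series=[[0,0,0,0,0,0,0.3],[0,0,0,0,0,0,0.3],[0,0,0,0,0,0,0.3]])

```text
time: 17.05
tool_pos: [0.4644, -0.2468, 0.0114]
tool_rot: [3.14, 0.001, 1.571]
contact_force: [-0.0, -0.6, 0.4]
opening: 0.0641
```

Emit:
send_rows(series=[[0,0,0.002,0,0,0,0.3],[0,0,0.002,0,0,0,0.3],[0,0,0.001,0,0,0,0.3],[0,0,0,0,0,0,0.4],[0,0,0,0,0,0,0.6]], newtons=12)

```text
time: 17.47
tool_pos: [0.4637, -0.2463, 0.0053]
tool_rot: [-3.142, -0.0, 1.571]
contact_force: [0.5, -0.4, 0.2]
opening: 0.055
```

Emit:
send_rows(series=[[0,0,0,0,0,0,0.8],[0,0,0,0,0,0,0.8],[0,0,0,0,0,0,0.8],[0,0,0,0,0,0,0.8],[0,0,0,0,0,0,0.8]])

```text
time: 17.88
tool_pos: [0.4638, -0.2464, 0.0054]
tool_rot: [3.141, -0.0, 1.571]
contact_force: [-0.2, 0.3, -0.1]
opening: 0.0299
```

Emit:
send_rows(series=[[0,0,-0.01,0,0,0,0.8],[0,0,-0.02,0,0,0,0.8],[0,0,-0.03,0,0,0,0.8],[0,0,-0.03,0,0,0,0.8],[0,0,-0.02,0,0,0,0.8]])

```text
time: 18.3
tool_pos: [0.4644, -0.2468, 0.1186]
tool_rot: [3.139, 0.002, 1.571]
contact_force: [1.1, 0.4, -0.8]
opening: 0.0303
```

Emit:
send_rows(series=[[0,0,0,0,0,0,0.8],[0,0,0,0,0,0,0.8],[0,0,0,0,0,0,0.8]])

```text
time: 18.55
tool_pos: [0.4632, -0.246, 0.115]
tool_rot: [-3.141, -0.001, 1.571]
contact_force: [-0.0, -0.6, -0.9]
opening: 0.0298
```

Run:
```python
from m import *
o=observe();z=o['tool_pos'][2];print(o['tool_pos'],o['tool_rot'],o['contact_force'],o['opening'])
d=cam('wrist','w11.png'); 
print(wrim(d,315,290,z-.0054+.03,.015)); print(observe()['tool_pos'])
```

```text
[ 0.46324092 -0.24598294  0.11496502] [-3.14080624e+00 -6.97935365e-04  1.57084213e+00] [-0.03598315 -0.6497286  -0.93154762] 0.029754604489811754
(array([ 0.46349763, -0.24524606]), np.float64(0.013913066481091023), np.int64(756))
[ 0.46300252 -0.24585977  0.11439474]
```

View pics/w11.png

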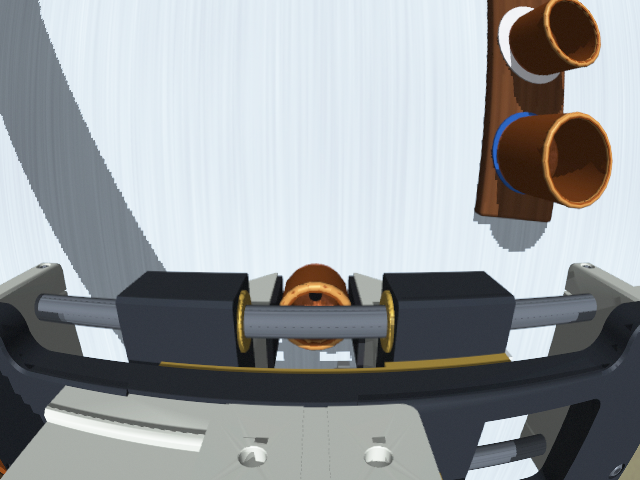

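Emit:
send_rows(series=[[0.0126,0.0075,0,0,0,0,0.8],[0.028,0.015,0,0,0,0,0.8],[0.028,0.015,0,0,0,0,0.8],[0.028,0.015,0,0,0,0,0.8],[0.028,0.015,0,0,0,0,0.8]])

```text
time: 19.02
tool_pos: [0.5309, -0.1203, 0.1139]
tool_rot: [-3.139, -0.001, 1.57]
contact_force: [0.6, -0.2, -0.5]
opening: 0.0296
```

Emit:
send_rows(series=[[0.028,0.015,0,0,0,0,0.8],[0.028,0.015,0,0,0,0,0.8],[0.028,0.015,0,0,0,0,0.8],[0.028,0.015,0,0,0,0,0.8],[0.028,0.015,0,0,0,0,0.8]])

```text
time: 19.43
tool_pos: [0.6059, 0.0198, 0.1136]
tool_rot: [-3.138, -0.0, 1.571]
contact_force: [0.9, -0.6, -1.7]
opening: 0.0301
```

Emit:
send_rows(series=[[0.028,0.015,0,0,0,0,0.8],[0.028,0.015,0,0,0,0,0.8],[0.012,0.007,0,0,0,0,0.8],[0,0,0,0,0,0,0.8],[0,0,0,0,0,0,0.8]])

```text
time: 19.85
tool_pos: [0.6423, 0.0867, 0.1134]
tool_rot: [-3.138, 0.0, 1.572]
contact_force: [0.4, -0.2, 0.0]
opening: 0.0296
```

Emit:
send_rows(series=[[0,0,0,0,0,0,0.8],[0,0,0,0,0,0,0.8],[0,0,0,0,0,0,0.8]])

```text
time: 20.1
tool_pos: [0.6429, 0.085, 0.1153]
tool_rot: [-3.141, 0.0, 1.569]
contact_force: [-1.3, 0.5, -0.2]
opening: 0.0299
```

Emit:
send_rows(series=[[0,0,0.02,0,0,0,0.8],[0,0,0.025,0,0,0,0.8],[0,0,0.02,0,0,0,0.8],[0,0,0.013,0,0,0,0.8],[0,0,0.004,0,0,0,0.8]])

```text
time: 20.52
tool_pos: [0.6415, 0.0853, 0.0309]
tool_rot: [-3.137, 0.0, 1.57]
contact_force: [-0.3, 0.2, -0.7]
opening: 0.0298
```

Emit:
send_rows(series=[[0,0,0,0,0,0,0.8],[0,0,0,0,0,0,0.8],[0,0,0,0,0,0,0.8],[0,0,0,0,0,0,0.8],[0,0,0,0,0,0,0.8]])

```text
time: 20.93
tool_pos: [0.6438, 0.0862, 0.0344]
tool_rot: [3.14, -0.0, 1.571]
contact_force: [-0.2, 0.1, 0.0]
opening: 0.0298
```

Run:
```python
from m import *
o=observe();z=o['tool_pos'][2];print(o['tool_pos'],o['tool_rot'],o['contact_force'],o['opening'])
d=cam('wrist','w12.png'); 
print(wrim(d,315,290,z-.0054+.03,.015)); print(observe()['tool_pos'])
for n,c in dict(red=RED,yel=YEL,blu=BLU).items(): wmark(d,n,None,c)
```

```text
[0.64380588 0.08623537 0.03444165] [ 3.13976625e+00 -6.84878361e-05  1.57082463e+00] [-0.16241264  0.10143714  0.03916003] 0.029785049331838055
(array([0.6439745 , 0.08705508]), np.float64(0.013849880785415623), np.int64(682))
[0.64367182 0.08627764 0.03424818]
red [313.7 249.9] 5352 [0.64339811 0.09805824] 0.023169016159214455
yel [360.2 365.9] 2229 [0.65655467 0.07741584] 0.07520536606664846
```

View pics/w12.png

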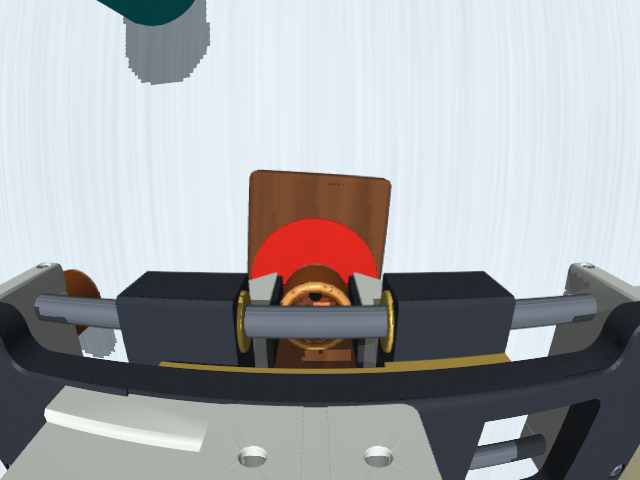

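Run:
```python
from m import *
from scipy.optimize import least_squares
d=cam('wrist'); hsv=cv2.cvtColor(d['color'],cv2.COLOR_RGB2HSV).astype(int)
m=RED(hsv[...,0],hsv[...,1],hsv[...,2])
pts=[]
for u in range(262,370,2):
    v=np.nonzero(m[:,u])[0]
    if len(v): pts.append(wplane(d,u,v.min()-.5,.017)[:2])
pts=np.array(pts); r=least_squares(lambda c:np.linalg.norm(pts-c,axis=1)-.032,[.643,.087]); print(r.x,abs(r.fun).max(),len(pts)); print(observe()['tool_pos'])
```

```text
[0.64346166 0.08738666] 0.00032025760278119736 54
[0.6435402  0.08628119 0.03402954]
```

The arc fit puts the red mark at (0.6435,0.0874) and the pot at (0.6438,0.0870), so it is centred. I lower it to TCP z of about 0.0224.

Emit:
send_rows(series=[[0,0,0.003,0,0,0,0.8],[0,0,0.004,0,0,0,0.8],[0,0,0.002,0,0,0,0.8],[0,0,0,0,0,0,0.8],[0,0,0,0,0,0,0.8]])

```text
time: 21.45
tool_pos: [0.643, 0.0862, 0.024]
tool_rot: [-3.141, -0.0, 1.571]
contact_force: [-0.1, 0.1, -1.4]
opening: 0.0295
```

Emit:
send_rows(series=[[0,0,0,0,0,0,0.8],[0,0,0,0,0,0,0.8]])

```text
time: 21.62
tool_pos: [0.6433, 0.0862, 0.0245]
tool_rot: [3.141, -0.0, 1.571]
contact_force: [0.3, -0.2, -1.1]
opening: 0.03
```

Emit:
send_rows(series=[[0,0,0.001,0,0,0,0.8],[0,0,0,0,0,0,0.8],[0,0,0,0,0,0,0.8]])

```text
time: 21.87
tool_pos: [0.6432, 0.0862, 0.0233]
tool_rot: [-3.142, -0.0, 1.571]
contact_force: [0.4, -0.3, -1.0]
opening: 0.0296
```

Emit:
send_rows(series=[[0,0,0.0007,0,0,0,0.8],[0,0,0,0,0,0,0.8],[0,0,0,0,0,0,0.8]])

```text
time: 22.12
tool_pos: [0.6432, 0.0863, 0.0226]
tool_rot: [-3.142, -0.0, 1.571]
contact_force: [-0.4, 1.0, 0.0]
opening: 0.0298
```

Emit:
send_rows(series=[[0,0,0.0005,0,0,0,0.8],[0,0,0,0,0,0,0.8],[0,0,0,0,0,0,0.8]])

```text
time: 22.37
tool_pos: [0.6433, 0.0863, 0.0224]
tool_rot: [3.141, -0.0, 1.571]
contact_force: [-0.2, -0.6, 1.0]
opening: 0.03
```

Emit:
send_rows(series=[[0,0,0.0005,0,0,0,0.8],[0,0,0,0,0,0,0.8]])

```text
time: 22.53
tool_pos: [0.6433, 0.0863, 0.0224]
tool_rot: [3.141, -0.0, 1.571]
contact_force: [-2.1, 0.1, 5.1]
opening: 0.03
```

Emit:
send_rows(series=[[0,0,0,0,0,0,0.6],[0,0,0,0,0,0,0.45],[0,0,0,0,0,0,0.35],[0,0,0,0,0,0,0.35],[0,0,0,0,0,0,0.35]])

```text
time: 22.95
tool_pos: [0.6432, 0.0863, 0.0214]
tool_rot: [-3.141, -0.0, 1.571]
contact_force: [0.2, -0.1, 1.1]
opening: 0.0572
```

Emit:
send_rows(series=[[0,0,-0.01,0,0,0,0.3],[0,0,-0.02,0,0,0,0.3],[0,0,-0.03,0,0,0,0.3],[0,0,-0.03,0,0,0,0.3],[0,0,-0.01,0,0,0,0.3]])

```text
time: 23.37
tool_pos: [0.6455, 0.0864, 0.1273]
tool_rot: [3.134, -0.0, 1.571]
contact_force: [0.5, -0.1, 1.2]
opening: 0.0644
```

Run:
```python
from m import *
o=observe();z=o['tool_pos'][2];print(o['tool_pos'],o['tool_rot'],o['contact_force'],o['opening'])
d=cam('wrist','w13.png'); 
print(wrim(d,315,257,.047,.015))
for n,c in dict(red=RED,yel=YEL,blu=BLU).items(): wmark(d,n,None,c)
```

```text
[0.64551429 0.08636712 0.12732616] [ 3.13367130e+00 -2.60456994e-04  1.57089138e+00] [ 0.52633552 -0.12096158  1.16786203] 0.06436349692562202
(array([0.6434595 , 0.08703716]), np.float64(0.013638958843475107), np.int64(627))
red [310.6 230.2] 3844 [0.64336553 0.08694437] 0.031928745360735394
yel [358.4 357. ] 3677 [0.73212914 0.0070599 ] 0.09936248084011218
```

View pics/w13.png

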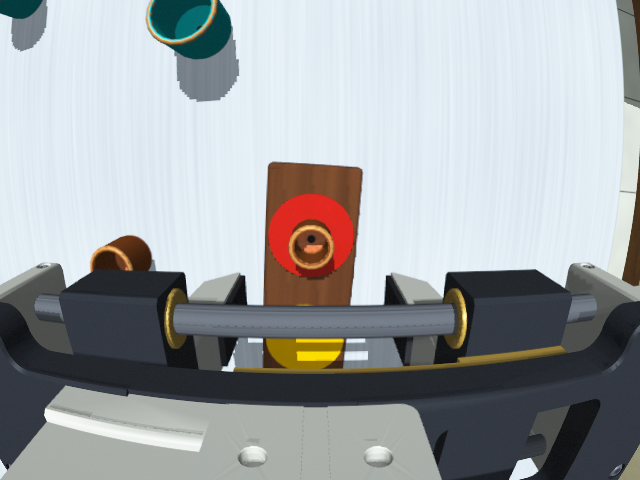

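Pot1 is centred on red: pot (0.6435,0.0870), mark (0.6434,0.0869). Next is pot2.

Emit:
send_rows(series=[[-0.002,-0.012,0,0,0,0,0.2],[-0.004,-0.026,0,0,0,0,0.2],[-0.004,-0.026,0,0,0,0,0.2],[-0.004,-0.026,0,0,0,0,0.2],[-0.004,-0.026,0,0,0,0,0.2]])

```text
time: 23.83
tool_pos: [0.5253, 0.0681, 0.1206]
tool_rot: [-3.14, -0.0, 1.571]
contact_force: [-0.2, 0.0, -0.2]
opening: 0.0735
```

Emit:
send_rows(series=[[-0.004,-0.026,0,0,0,0,0.2],[0,-0.013,0.01,0,0,0,0.2],[0,0,0.02,0,0,0,0.2],[0,0,0,0,0,0,0.2],[0,0,0,0,0,0,0.2]])

```text
time: 24.25
tool_pos: [0.4875, 0.0642, 0.0909]
tool_rot: [-3.139, -0.0, 1.571]
contact_force: [0.8, 0.3, 1.3]
opening: 0.0733
```

Emit:
send_rows(series=[[0,0,0,0,0,0,0.2],[0,0,0,0,0,0,0.2],[0,0,0,0,0,0,0.2]])

```text
time: 24.5
tool_pos: [0.489, 0.0643, 0.0922]
tool_rot: [3.14, -0.0, 1.571]
contact_force: [-0.2, -0.2, 0.6]
opening: 0.073
```

Run:
```python
from m import *
o=observe();z=o['tool_pos'][2];print(o['tool_pos'],o['tool_rot'],o['contact_force'],o['opening'])
d=cam('wrist','w14.png'); 
print(wrim(d,315,260,.042,.02)); print(observe()['tool_pos'])
```

```text
[0.48896475 0.06427169 0.09219306] [ 3.14036295e+00 -1.05610619e-04  1.57083462e+00] [-0.23334734 -0.18974677  0.57659431] 0.07299503957126267
(array([0.48822368, 0.06663129]), np.float64(0.01848390842642522), np.int64(977))
[0.48882099 0.06423232 0.09211799]
```

View pics/w14.png

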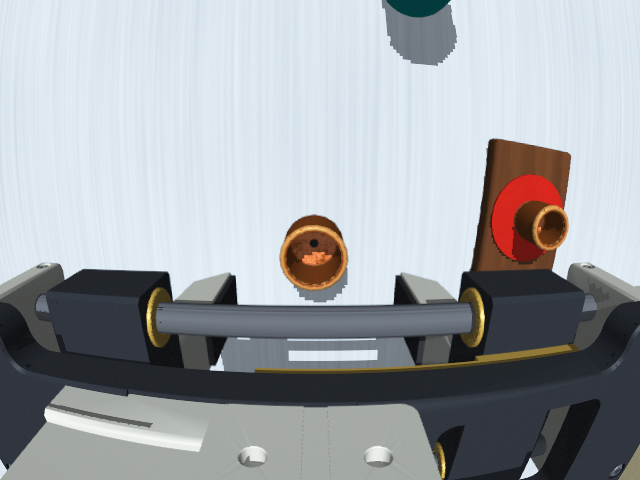

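Wrist view: pot2's rim is at about (314,257), midway between the jaws. I descend and grip.

Emit:
send_rows(series=[[0.001,0,0.02,0,0,0,0.2],[0,0,0.025,0,0,0,0.2],[0,0,0.02,0,0,0,0.2],[0,0,0.01,0,0,0,0.2],[0,0,0.005,0,0,0,0.2]], newtons=15)

```text
time: 24.97
tool_pos: [0.4877, 0.0653, 0.0105]
tool_rot: [-3.14, -0.0, 1.571]
contact_force: [0.8, 0.5, 0.8]
opening: 0.0735
```

Emit:
send_rows(series=[[0,0,0,0,0,0,0.3],[0,0,0,0,0,0,0.5],[0,0,0,0,0,0,0.7],[0,0,0,0,0,0,0.7],[0,0,0,0,0,0,0.7]])

```text
time: 25.38
tool_pos: [0.4888, 0.0652, 0.0125]
tool_rot: [3.14, -0.0, 1.571]
contact_force: [-1.5, 0.3, -0.7]
opening: 0.0445
```

Emit:
send_rows(series=[[0,0,0,0,0,0,0.7],[0,0,0,0,0,0,0.7],[0,0,0,0,0,0,0.7]])

```text
time: 25.63
tool_pos: [0.4886, 0.0653, 0.0123]
tool_rot: [3.14, -0.0, 1.571]
contact_force: [0.3, 0.3, 5.6]
opening: 0.0401
```

Emit:
send_rows(series=[[0,0,-0.01,0,0,0,0.7],[0,0,-0.02,0,0,0,0.7],[0,0,-0.03,0,0,0,0.7],[0,0,-0.03,0,0,0,0.7],[0,0,-0.01,0,0,0,0.7]])

```text
time: 26.05
tool_pos: [0.49, 0.0653, 0.1159]
tool_rot: [3.136, 0.0, 1.571]
contact_force: [1.6, -0.4, -0.7]
opening: 0.04
```

Emit:
send_rows(series=[[0,0,0,0,0,0,0.7],[0,0,0,0,0,0,0.7],[0,0,0,0,0,0,0.7]])

```text
time: 26.3
tool_pos: [0.4874, 0.0652, 0.1108]
tool_rot: [-3.14, -0.0, 1.571]
contact_force: [0.1, -0.5, -1.1]
opening: 0.0403
```

Run:
```python
from m import *
o=observe();z=o['tool_pos'][2];print(o['tool_pos'],o['tool_rot'],o['contact_force'],o['opening'])
d=cam('wrist','w15.png'); 
print(wrim(d,315,290,z-.0123+.042,.02)); print(observe()['tool_pos'])
```

```text
[0.48737694 0.06523174 0.11077255] [-3.13963670e+00 -1.09185774e-04  1.57077429e+00] [ 0.11460281 -0.47440826 -1.06994826] 0.040334473821804356
(array([0.48765872, 0.06687507]), np.float64(0.018358917991220147), np.int64(1399))
[0.48728348 0.06525551 0.11049625]
```

View pics/w15.png

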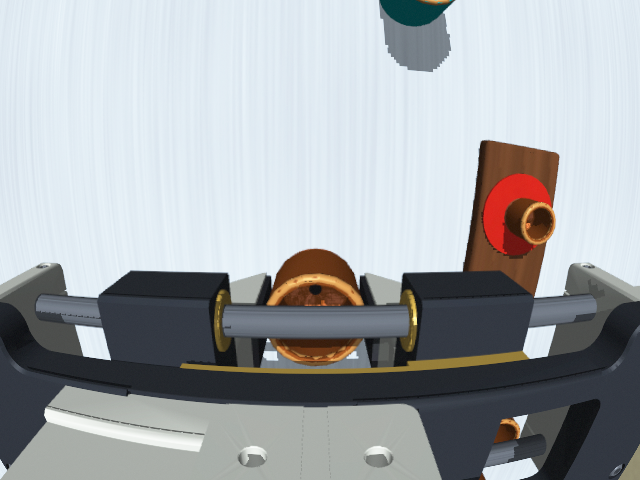

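Emit:
send_rows(series=[[-0.006,0.0124,0,0,0,0,0.7],[-0.01,0.022,0,0,0,0,0.7],[-0.01,0.022,0,0,0,0,0.7],[-0.01,0.022,0,0,0,0,0.7],[-0.01,0.022,0,0,0,0,0.7]])

```text
time: 26.77
tool_pos: [0.5888, 0.0188, 0.11]
tool_rot: [-3.139, -0.0, 1.571]
contact_force: [0.1, -0.5, -0.4]
opening: 0.0401
```

Emit:
send_rows(series=[[-0.01,0.022,0,0,0,0,0.7],[-0.01,0.022,0,0,0,0,0.7],[-0.0015,0.005,0,0,0,0,0.7],[0,0,0,0,0,0,0.7],[0,0,0,0,0,0,0.7]])

```text
time: 27.18
tool_pos: [0.6363, -0.0019, 0.11]
tool_rot: [-3.138, -0.001, 1.571]
contact_force: [-0.2, 0.1, -0.4]
opening: 0.0397
```

Emit:
send_rows(series=[[0,0,0,0,0,0,0.7],[0,0,0,0,0,0,0.7],[0,0,0,0,0,0,0.7]])

```text
time: 27.43
tool_pos: [0.637, -0.0017, 0.1118]
tool_rot: [-3.141, -0.0, 1.571]
contact_force: [-0.1, 0.3, -1.7]
opening: 0.0399
```

Emit:
send_rows(series=[[0,0,0.02,0,0,0,0.7],[0,0,0.025,0,0,0,0.7],[0,0,0.015,0,0,0,0.7],[0,0,0.01,0,0,0,0.7],[0,0,0.004,0,0,0,0.7]])

```text
time: 27.85
tool_pos: [0.6366, -0.0019, 0.0362]
tool_rot: [-3.139, -0.0, 1.571]
contact_force: [-0.7, -0.3, -1.2]
opening: 0.0404
```

Emit:
send_rows(series=[[0,0,0,0,0,0,0.7],[0,0,0,0,0,0,0.7],[0,0,0,0,0,0,0.7],[0,0,0,0,0,0,0.7],[0,0,0,0,0,0,0.7]])

```text
time: 28.27
tool_pos: [0.6381, -0.0023, 0.0386]
tool_rot: [3.14, 0.0, 1.571]
contact_force: [-0.3, -0.7, -0.8]
opening: 0.0399
```

Run:
```python
from m import *
from scipy.optimize import least_squares
o=observe();z=o['tool_pos'][2];print(o['tool_pos'],o['tool_rot'],o['contact_force'],o['opening'])
d=cam('wrist','w16.png'); 
print(wrim(d,315,290,z-.0123+.042,.02)); print(observe()['tool_pos'])
hsv=cv2.cvtColor(d['color'],cv2.COLOR_RGB2HSV).astype(int)
m=YEL(hsv[...,0],hsv[...,1],hsv[...,2]); pts=[]
for u in range(275,356,2):
    v=np.nonzero(m[150:260,u])[0]
    if len(v): pts.append(wplane(d,u,150+v.min()-.5,.017)[:2])
pts=np.array(pts); r=least_squares(lambda c:np.linalg.norm(pts-c,axis=1)-.032,[.638,0]); print(r.x,abs(r.fun).max(),len(pts))
```

```text
[ 0.63812767 -0.00228902  0.03857926] [3.14002371e+00 8.49659773e-05 1.57080989e+00] [-0.2551452  -0.7226201  -0.81591088] 0.03988570897664586
(array([0.63834261, 0.01203233]), np.float64(0.016116078408117716), np.int64(242))
[ 0.63802197 -0.002312    0.03839852]
[ 6.37729348e-01 -4.57986085e-04] 0.00032260265263828886 41
```

View pics/w16.png

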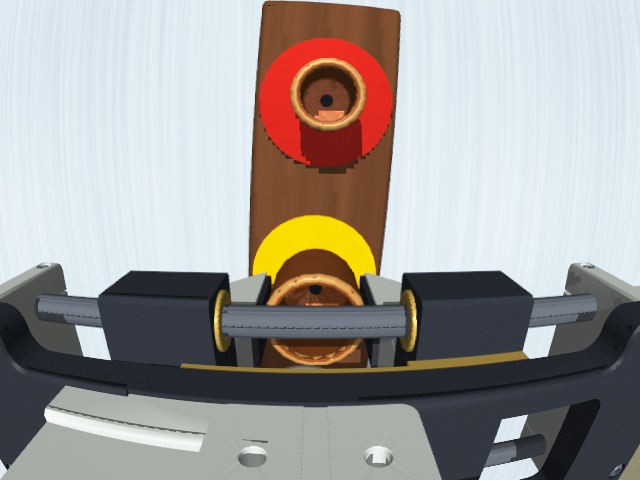

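The yellow arc gives the mark at (0.6377,-0.0005). TCP plus the held offset gives the pot at (0.638,-0.0007). The rim fit in this frame was spoilt by the yellow, so I ignore it. I lower it.

Emit:
send_rows(series=[[0,0,0.002,0,0,0,0.7],[0,0,0.003,0,0,0,0.7],[0,0,0.0015,0,0,0,0.7],[0,0,0,0,0,0,0.7],[0,0,0,0,0,0,0.7]])

```text
time: 28.73
tool_pos: [0.6375, -0.0023, 0.0308]
tool_rot: [-3.141, -0.0, 1.571]
contact_force: [0.4, 0.2, -0.8]
opening: 0.0403
```

Emit:
send_rows(series=[[0,0,0,0,0,0,0.7],[0,0,0,0,0,0,0.7]])

```text
time: 28.9
tool_pos: [0.6377, -0.0023, 0.0312]
tool_rot: [3.141, -0.0, 1.571]
contact_force: [-0.0, 0.2, -1.6]
opening: 0.0402
```

Emit:
send_rows(series=[[0,0,0.001,0,0,0,0.7],[0,0,0,0,0,0,0.7],[0,0,0,0,0,0,0.7]])

```text
time: 29.15
tool_pos: [0.6376, -0.0022, 0.0301]
tool_rot: [-3.142, -0.0, 1.571]
contact_force: [0.3, -0.4, -0.4]
opening: 0.0399
```

Emit:
send_rows(series=[[0,0,0.0007,0,0,0,0.7],[0,0,0,0,0,0,0.7],[0,0,0,0,0,0,0.7]])

```text
time: 29.4
tool_pos: [0.6376, -0.0023, 0.0294]
tool_rot: [-3.142, -0.0, 1.571]
contact_force: [0.2, 0.2, -0.8]
opening: 0.0397
```

Emit:
send_rows(series=[[0,0,0.0005,0,0,0,0.7],[0,0,0,0,0,0,0.7],[0,0,0,0,0,0,0.7]])

```text
time: 29.65
tool_pos: [0.6377, -0.0023, 0.0294]
tool_rot: [3.141, -0.0, 1.571]
contact_force: [-1.0, 0.5, 2.6]
opening: 0.0402
```

Emit:
send_rows(series=[[0,0,0.0004,0,0,0,0.7],[0,0,0,0,0,0,0.7]])

```text
time: 29.82
tool_pos: [0.6377, -0.0022, 0.0293]
tool_rot: [3.141, 0.0, 1.571]
contact_force: [-2.4, 0.1, 6.1]
opening: 0.0402
```

Emit:
send_rows(series=[[0,0,0,0,0,0,0.5],[0,0,0,0,0,0,0.35],[0,0,0,0,0,0,0.25],[0,0,0,0,0,0,0.25],[0,0,0,0,0,0,0.25]])

```text
time: 30.23
tool_pos: [0.6376, -0.0023, 0.0283]
tool_rot: [-3.141, -0.0, 1.571]
contact_force: [-0.3, 0.5, -0.2]
opening: 0.067
```

Emit:
send_rows(series=[[0,0,-0.01,0,0,0,0.25],[0,0,-0.02,0,0,0,0.25],[0,0,-0.03,0,0,0,0.25],[0,0,-0.03,0,0,0,0.25],[0,0,-0.03,0,0,0,0.25]])

```text
time: 30.65
tool_pos: [0.6375, -0.0023, 0.1505]
tool_rot: [3.141, -0.0, 1.571]
contact_force: [1.0, 0.7, -0.6]
opening: 0.0689
```

Emit:
send_rows(series=[[0,0,-0.03,0,0,0,0.25],[0,-0.03,-0.02,0,0,0,0.25],[0,-0.04,0,0,0,0,0.25],[0,-0.04,0,0,0,0,0.25],[0,-0.04,0,0,0,0,0.25]])

```text
time: 31.07
tool_pos: [0.486, -0.0022, 0.1994]
tool_rot: [3.14, 0.0, 1.571]
contact_force: [-0.0, -0.4, 0.9]
opening: 0.069
```

Emit:
send_rows(series=[[0,-0.03,0,0,0,0,0.25],[0,0,0,0,0,0,0.25],[0,0,0,0,0,0,0.25],[0,0,0,0,0,0,0.25],[0,0,0,0,0,0,0.25]])

```text
time: 31.48
tool_pos: [0.4591, -0.0025, 0.199]
tool_rot: [3.14, 0.0, 1.571]
contact_force: [0.1, 0.1, 0.0]
opening: 0.069
```

Run:
```python
from m import *
d=cam('top','t9.png'); d2=cam('scene','s9.png'); 
W=cloud(d); np.set_printoptions(precision=4,suppress=True)
for i,(u,v) in {1:(260,184),2:(306,186),3:(352,187),4:(398,189)}.items():
    try: print(i,*meas_pot(d,W,u,v,H[i],D[i],base=.017,r=26))
    except Exception as e: print(i,e)
Ws=cloud(d2)
for i,xy in {1:(.644,.086),2:(.638,-.002),3:(.6325,-.09),4:(.627,-.1775)}.items():
    m=(np.hypot(Ws[...,0]-xy[0],Ws[...,1]-xy[1])<.04)&(np.abs(Ws[...,2]-H[i]-.017)<.0035); p=Ws[m]; print(i,len(p),fitc(p[:,:2]))
```

```text
1 [0.643  0.0844] 0.014669485539162096 0.046310735656199586 114
2 [ 0.6373 -0.0032] 0.01964193995794749 0.05791287101765197 159
3 [ 0.6321 -0.0912] 0.024480848137591233 0.06987499149582765 208
4 [ 0.6259 -0.1785] 0.02957473337102255 0.08181447239624928 268
1 63 (array([0.6449, 0.0848]), np.float64(0.013391050763258997))
2 100 (array([ 0.6394, -0.0031]), np.float64(0.018110347147034182))
3 150 (array([ 0.6339, -0.0912]), np.float64(0.023187727443373555))
4 210 (array([ 0.6277, -0.1788]), np.float64(0.028082275235650257))
```

View pics/t9.png

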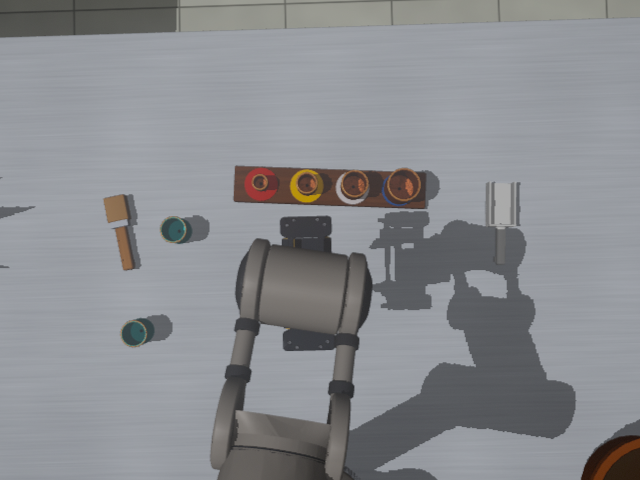

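View pics/s9.png

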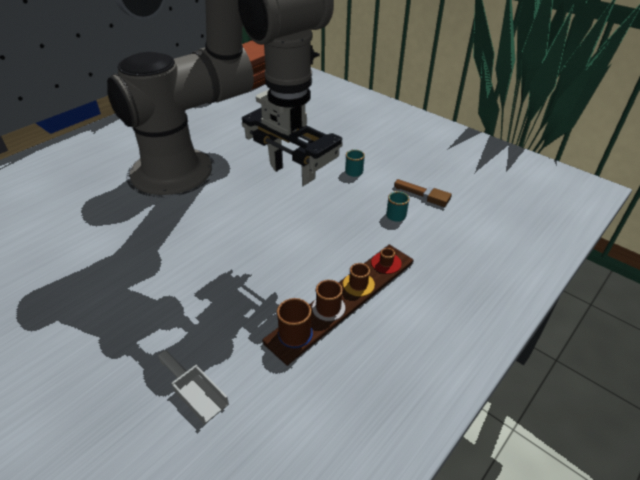

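All four pots stand upright in order, within about 2 mm of their marks in every view. Brush, scoop and turquoise pots are unmoved, and the arm is clear. I hand in.

Run:
```python
from h import *
print(workorder.hand_in()); print(observe()['time'])
```

```text
the job is handed in; nothing more can be done
None
the job is handed in; nothing more can be done
```

The four brown pots stand upright in order of size: pot1 on red, pot2 on yellow, pot3 on white and pot4 on blue. I lowered each in small steps until contact force showed, then released it. The job was handed in at about 31.6 s, with the arm raised and clear.

- **Centring:** The wrist camera, after release, put pots 1, 3 and 4 within 1 mm of their marks. Pot2 was not checked that way: its rim fit failed while held (the yellow mark confused it), so I used the grip offset instead, which also gave under 1 mm.
- **Disagreement:** The final top and scene views put all four pots 0.5–1.7 mm towards the blue end, within the roughly 2 mm calibration error. Rim heights matched upright pots.
- **Left alone:** The scoop, brush and turquoise pots looked unmoved in the last top and scene pictures. I saw no sign of a drop or hard contact.

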